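# Press home the cap of the tall round tower

## Task

The glue on the plywood tower models is ready for just one cap: with the fingertips, gently press the cap on the taller of the two round towers straight down until it is fully home, keep it pressed for two seconds so that the glue takes, then withdraw. Do not grip or lift anything, do not shift or tip the tower, and leave the other models' caps and everything else on the table alone.

Things in the scene. Friction and masses are not known exactly. Their poses are not given: they have to be found in the camera images.
- tall_round_tower: Loose, plain plywood, standing upright on the cardboard sheet; origin: centre of its underside, z up. The taller of the two round (cylindrical) towers: 62 mm diameter on a 72 mm foot, 130 mm high to its flat top, with a ring of low battlements 6 mm high round the rim, about 0.35 kg. Its cap is over the centre of the top. Presses up to about 30 N do it no harm.
- tall_round_cap (a joint): The cap to press, on the tall round tower. The cap is a flat plywood disc, 44 mm across and 12 mm thick, on a stiff dowel. Joint value: how far it has been pushed down, in m; 0 = standing 10 mm clear of the model's top, 0.010 = fully home, seated on the top. It starts between 0 and 0.003. It moves only straight down along the model's axis, resists with about 3.5 N of friction over its whole travel and stays where it is left.
- tall_round_cap_top (a point): Centre of the upper face of the tall round tower's cap (it moves with the cap): 152 mm above the tower's underside at joint value 0, 142 mm when fully home.
- short_round_tower: Loose, plain plywood, standing upright on the cardboard sheet; origin: centre of its underside, z up. The shorter round tower: same shape, 62 mm diameter on a 72 mm foot, but only 90 mm high to its flat top (cap top 112 mm at joint value 0). To be left alone.
- short_round_cap (a joint): Same cap on the short round tower, also standing proud: not to be pressed. Same joint values as tall_round_cap.
- square_tower: Loose, plain plywood, standing upright on the cardboard sheet; origin: centre of its underside, z up. Square tower, 60 x 60 mm on a 70 mm square foot, 130 mm high to its top (cap top 152 mm at joint value 0), four small blocks at the corners. To be left alone.
- square_cap (a joint): Same cap on the square tower, also standing proud: not to be pressed. Same joint values as tall_round_cap.
- gabled_house: Loose, plain plywood, standing upright on the cardboard sheet; origin: centre of its underside, z up. Gabled house, roof 83 x 94 mm (ridge along its y), with a square 48 mm turret through the middle of the ridge, 105 mm high to the turret's top (cap top 127 mm at joint value 0). To be left alone.
- house_cap (a joint): Same cap on the house's turret, also standing proud: not to be pressed. Same joint values as tall_round_cap.
- tape_roll: Loose white roll of tape lying flat among the models, 50 mm diameter, 18 mm high; origin: centre of its underside.
- glue_stick: Loose glue stick standing among the models, 27 mm diameter, 85 mm high; origin: centre of its underside.
- marker_a: Loose marker pen lying on the cardboard sheet, 130 mm long along its x, 14 mm thick; origin: under its middle.
- marker_b: Loose marker pen lying on the table to the left, 130 mm long along its x, 14 mm thick; origin: under its middle.
- wooden_cat: Loose little plywood cat standing on the sheet, 60 mm long along its y, 69 mm high; origin: centre of its underside.
- hammer: Loose hammer lying on the table to the right, 240 mm long along its x; origin on its underside.
- board: Cardboard work sheet fixed to the table, 320 (x) x 500 (y) x 4 mm, on which the models stand; origin: centre of its underside, at table height.
Things that resemble listed ones, but are neither listed nor needed, are in the scene too. What is shaped like the tall_round_tower but blue is not meant.

How it is judged:
By the outcome, as a careful person would: the job done as asked, in the order asked, and still so for the second after the job is handed in, with the robot touching nothing.
It also fails if it takes over 34 s, if anything falls off the work surface, if the arm or the gripper's body presses on something with over 40 N, if the wrist force passes 120 N, or if a joint passes its speed limit or range.

## Robot

A 7-joint arm with a two-finger parallel gripper is mounted at the origin on the work surface. World frame = base frame: x ahead of the robot, y to its left, z up, the work surface at z = 0. Lengths are in m, angles in degrees, forces in N, time in s.
With the tool pointing down it reaches from about 0.35 to 0.9 m from the base axis. Payload 7.2 kg.
Tool frame: the origin (TCP) lies between the finger pads; the fingertips stand 19 mm ahead of it and the grasp point (between the pads) is the TCP; z points along the fingers, y is the line along which they close (so a half turn about z gives the same grasp; the last joint's range is limited). The gripper opens to 88 mm and grips with 3 to 60 N. Pads are 20 mm wide; open, the fingers measure 115 mm over their backs; the gripper's body (75 mm by 178 mm) begins 61 mm behind the grasp point.
Start: joints at [62.269, 23.554, -0.728, 91.456, 0.321, 64.991, -4.71], TCP at [0.252, -0.572, 0.242] pointing down, gripper open.
Joint ranges: [-169.25, 169.25], [-16.82, 113.86], [-84.01, 82.57], [7.8, 145.47], [-59.2, 239.2], [7.22, 106.19], [-163.78, 163.78]. Speed limits (degrees/s): [136.94, 136.94, 172.46, 172.46, 180, 180, 180].

## Interface

Orientations are given as [roll, pitch, yaw] about the fixed x, y, z axes, in that order (R = Rz(yaw) Ry(pitch) Rx(roll)).
In Python, from station import state, cams, r gives the robot as it stands. The module is installed in compiled form; this text tells all that it offers.
- The arm moves only by the tool arm_command, never from a script. Its argument "increments" is a list of rows, each a list of 7 numbers: the closure, from -1 (fully open) to 1 (shut), then the shift along the tool's x, y, z in m, then the turn, a rotation vector about the tool's x, y, z in degrees. A call has 1 to 20 rows; each row is the pose to reach, as a shift and turn from the pose commanded when the call began, along the tool's axes at that moment; what a row does not reach only later rows make up. A row lasts 1/8 s, in which the tool goes at most 62.5 mm and 10.7 degrees, less where a joint would pass 70% of its speed; a pose out of reach is approached as far as the arm can. A call with a gripper value outside its range is refused whole. The fingers move at their own pace and stop on an object; the grip force is fixed at half the most. Time passes only in rows, so rows that repeat a pose let the fingers close. It gives the time, the measured TCP pose, the force, the opening and the grip force at its end, in the units of the state.
- state(): the state, without advancing time (a new reading comes with each control period).
- cams.snapshot(name): name is "side" or "top" or "wrist"; returns (picture, depth): 420x560x3 uint8, red, green, blue; 420x560 float32, m along the optical axis (not along the pixel's ray), 0 where there is no reading.
- cams.get_calibration(name): a dict with "fx", "fy", "cx", "cy" (pixels), "R" (3x3) and "t" (3): a world point X has camera coordinates R X + t. Camera axes: x right, y down, z forward; pixel columns grow to the right and rows downward; lengths in m; the calibration is good to about 2 mm. A picture is of the moment at which its call begins: read the wrist's pose just before it. get_calibration takes no time and is no camera call; for the wrist camera it gives the pose at the moment of the call.
- r.sign_off(): hands the job in; it is judged then, once.
Trained networks look in the newest picture that a camera, given by its name, has taken for a name from the list of things; names that differ only in an ending like _2 or _b are one class to them, and where a whole thing is asked for, a point or a joint stands for the part that bears it (a point fixed in the world has none). Each returns a list of dicts, best first, with "p" (0 to 1); they miss things now and then, are a little off and sometimes report something else, mostly with a low value. They report only what shows in the picture. A call takes as long as a camera call. They do not tell look-alikes from the thing itself.
- cams.find_in(camera, label): "centre" ([column, row] as shares, 0 to 1, of the picture: columns of its width, rows of its height, amid what is visible of it).
The state is a dict: "time": time; "q": joint angles; "dq": joint speeds; "tau": joint torques, N m; "position": TCP position; "ee_rot": TCP orientation; "ft_force": force on the tool from outside, world axes, zero at the start; "torque": the same for the moment, N m; "grip_width": finger opening in m; "gripper_force": force on a finger pad.
Only numpy, scipy, OpenCV 4.12 (cv2) and the standard library are available. Lean on these libraries where they do the work, as an engineer would, in place of code of your own. Each camera call takes 0.05 s, during which the arm holds its last target. There are 200 camera calls.

## Working session

There is one attempt and no reset: what is moved stays moved. The work goes in short steps, Python scripts to look and compute and a tool call to move; the robot and the scene stay as the last step left them, time stands still between calls to the robot, and variables do not carry over. Pictures are saved under pics/ and viewed, at most 10 in all, crops included, and the job is handed in when it is done.

Besides the shell and the picture viewer there is one more tool, called after "Call:" by a JSON object that holds its "api" and its "payload". arm_command: Moves the arm, as the interface text tells. Its arguments: {"type":"object","properties":{"increments":{"type":"array"}},"required":["increments"]}

```bash
mkdir -p pics
cat > h.py <<'E'
import numpy as np, cv2
from station import state, cams, r
def snap(n,f=None):
    im,d=cams.snapshot(n); c=cams.get_calibration(n)
    if f: cv2.imwrite('pics/'+f,im[:,:,::-1])
    return im,d,c
def cloud(d,c):
    v,u=np.mgrid[:d.shape[0],:d.shape[1]]
    P=np.stack([(u-c['cx'])/c['fx']*d,(v-c['cy'])/c['fy']*d,d],-1)
    W=(P-np.array(c['t']))@np.array(c['R']); W[d<=0]=np.nan
    return W
E
python3 - <<'E'
from h import *
for n in ('top','side'):
    im,d,c=snap(n,n+'1.png'); W=cloud(d,c)
    for l in ('tall_round_tower','tall_round_cap_top'):
        for f in cams.find_in(n,l):
            u,v=int(f['centre'][0]*560),int(f['centre'][1]*420); print(n,l,round(f['p'],2),u,v,W[v,u].round(3))
s=state();print(s['time'],s['position'],s['ee_rot'],s['ft_force'])
E
```

```text
top tall_round_tower 0.83 169 285 [0.334 0.26  0.131]
top tall_round_tower 0.61 243 227 [0.471 0.087 0.157]
top tall_round_cap_top 0.64 158 289 [0.324 0.279 0.153]
top tall_round_cap_top 0.49 242 222 [0.483 0.09  0.157]
side tall_round_tower 0.9 286 250 [0.468 0.114 0.095]
side tall_round_tower 0.83 316 319 [0.32  0.304 0.096]
side tall_round_tower 0.41 342 188 [ 0.504 -0.415  0.021]
side tall_round_cap_top 0.65 284 221 [0.487 0.087 0.154]
side tall_round_cap_top 0.64 318 289 [0.326 0.287 0.151]
0.3 [ 0.25236469 -0.57162305  0.24137361] [-1.79971157e+02  2.94510675e-03  2.38255560e+01] [-0.11607695 -0.26333165  0.12719726]
```

View pics/top1.png

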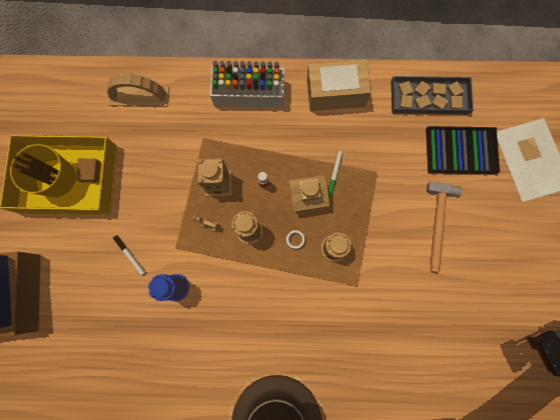

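View pics/side1.png

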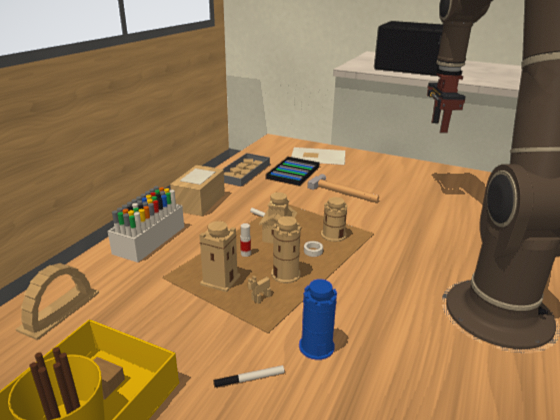

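The plain tall round tower is at top (244,226) and side (286,250), with its cap at about (0.483, 0.088, 0.156). That height fits 4 + 152 mm. The blue look-alike is at top (165,287), and the short tower is at top (338,246). Next I'll refine the cap centre.

```bash
cat >> h.py <<'E'
def cap(n,x,y,f=None,zlo=.143):
    im,d,c=snap(n,f); W=cloud(d,c)
    m=(np.hypot(W[...,0]-x,W[...,1]-y)<.035)&(W[...,2]>zlo)&(W[...,2]<.17)
    P=W[m]; z=np.median(P[:,2]); P=P[abs(P[:,2]-z)<.004]
    (a,b),rad=cv2.minEnclosingCircle(P[:,:2].astype(np.float32))
    print(n,len(P),'mean',P.mean(0).round(4),'circ',round(a,4),round(b,4),round(rad,4)); return P,W
def tool(dx):
    from scipy.spatial.transform import Rotation as R
    return R.from_euler('xyz',state()['ee_rot'],degrees=True).inv().apply(dx)
E
python3 - <<'E'
from h import *
for n in('top','side'): cap(n,.483,.088)
s=state(); print(tool(np.array([.483,.088,.24])-s['position']),s['grip_width'])
E
```

```text
top 251 mean [0.4828 0.0872 0.1559] circ 0.4832 0.0875 0.0219
side 164 mean [0.479  0.0886 0.1543] circ 0.4825 0.0883 0.0245
[ 0.47740131 -0.51036546  0.00165542] 0.08771241988507944
```

Call:
{"api": "arm_command", "payload": {"increments": [[1, 0.034, -0.036, 0, 0, 0, 0], [1, 0.075, -0.08, 0, 0, 0, 0], [1, 0.116, -0.124, 0, 0, 0, 0], [1, 0.157, -0.168, 0, 0, 0, 0], [1, 0.198, -0.212, 0, 0, 0, 0], [1, 0.239, -0.256, 0, 0, 0, 0], [1, 0.28, -0.3, 0, 0, 0, 0], [1, 0.321, -0.344, 0, 0, 0, 0], [1, 0.362, -0.388, 0, 0, 0, 0], [1, 0.403, -0.432, 0, 0, 0, 0], [1, 0.44, -0.471, 0, 0, 0, 0], [1, 0.465, -0.497, 0, 0, 0, 0], [1, 0.477, -0.51, 0, 0, 0, 0], [1, 0.477, -0.51, 0, 0, 0, 0], [1, 0.477, -0.51, 0, 0, 0, 0], [1, 0.477, -0.51, 0, 0, 0, 0]]}}

```text
time: 2.4
position: [0.4826, 0.0862, 0.2417]
ee_rot: [180.0, 0.0, 23.7]
ft_force: [-0.9, 0.1, 0.8]
grip_width: 0.0004
gripper_force: 0.0
```

Run:
```python
from h import *
s=state(); print(s['time'],s['position'],s['ee_rot'],s['ft_force'],s['grip_width'],tool(np.array([.483,.088,.175+.004])-s['position']))
P,W=cap('wrist',.483,.088,'w2.png')
```

```text
2.4 [0.48264448 0.08623227 0.24166768] [1.79969283e+02 1.19180678e-02 2.37249651e+01] [-0.8765181   0.09992948  0.78243429] 0.00042143062051744535 [ 0.00104975 -0.00150889  0.06266667]
wrist 2043 mean [0.4848 0.0855 0.1566] circ 0.4838 0.0851 0.022
```

View pics/w2.png

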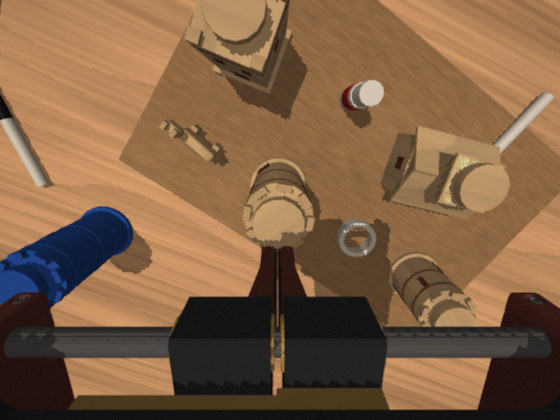

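The closed fingertips are over the cap at (278,222) on the plain tall tower, to within 1–2 mm, and nothing is in the way. Next is the descent to just above it.

Call:
{"api": "arm_command", "payload": {"increments": [[1, 0.001, 0, 0.01, 0, 0, 0], [1, 0.001, 0, 0.025, 0, 0, 0], [1, 0.001, 0, 0.04, 0, 0, 0], [1, 0.001, 0, 0.052, 0, 0, 0], [1, 0.001, 0, 0.058, 0, 0, 0], [1, 0.001, 0, 0.061, 0, 0, 0], [1, 0.001, 0, 0.061, 0, 0, 0], [1, 0.001, 0, 0.061, 0, 0, 0], [1, 0.001, 0, 0.061, 0, 0, 0]]}}

```text
time: 3.58
position: [0.4839, 0.0879, 0.181]
ee_rot: [180.0, -0.0, 23.8]
ft_force: [-0.3, 1.0, 0.0]
grip_width: 0.0006
gripper_force: 0.0
```

Call:
{"api": "arm_command", "payload": {"increments": [[1, 0, 0, 0.001, 0, 0, 0], [1, 0, 0, 0.002, 0, 0, 0], [1, 0, 0, 0.003, 0, 0, 0], [1, 0, 0, 0.004, 0, 0, 0], [1, 0, 0, 0.005, 0, 0, 0], [1, 0, 0, 0.006, 0, 0, 0], [1, 0, 0, 0.007, 0, 0, 0], [1, 0, 0, 0.008, 0, 0, 0], [1, 0, 0, 0.009, 0, 0, 0], [1, 0, 0, 0.01, 0, 0, 0], [1, 0, 0, 0.011, 0, 0, 0], [1, 0, 0, 0.011, 0, 0, 0]]}}

```text
time: 5.08
position: [0.4837, 0.0879, 0.1695]
ee_rot: [-180.0, 0.0, 23.8]
ft_force: [-0.6, 0.3, 2.2]
grip_width: 0.0001
gripper_force: 0.8
```

Call:
{"api": "arm_command", "payload": {"increments": [[1, 0, 0, 0.0005, 0, 0, 0], [1, 0, 0, 0.001, 0, 0, 0], [1, 0, 0, 0.0015, 0, 0, 0], [1, 0, 0, 0.002, 0, 0, 0], [1, 0, 0, 0.0025, 0, 0, 0], [1, 0, 0, 0.003, 0, 0, 0], [1, 0, 0, 0.0035, 0, 0, 0], [1, 0, 0, 0.0035, 0, 0, 0]]}}

```text
time: 6.08
position: [0.4837, 0.0879, 0.1661]
ee_rot: [180.0, -0.0, 23.8]
ft_force: [-0.6, 0.0, 1.8]
grip_width: -0.0001
gripper_force: 1.2
```

Call:
{"api": "arm_command", "payload": {"increments": [[1, 0, 0, 0.0005, 0, 0, 0], [1, 0, 0, 0.001, 0, 0, 0], [1, 0, 0, 0.0015, 0, 0, 0], [1, 0, 0, 0.0015, 0, 0, 0]]}}

```text
time: 6.58
position: [0.4839, 0.0879, 0.1653]
ee_rot: [180.0, -0.0, 23.8]
ft_force: [-2.7, -1.5, 10.9]
grip_width: 0.0003
gripper_force: 5.2
```

The force jumped to 11 N at the expected seated height (0.1653 against 0.165), so the cap is home. I'll add a touch more and hold.

Call:
{"api": "arm_command", "payload": {"increments": [[1, 0, 0, 0.0003, 0, 0, 0], [1, 0, 0, 0.0003, 0, 0, 0], [1, 0, 0, 0.0003, 0, 0, 0], [1, 0, 0, 0.0003, 0, 0, 0], [1, 0, 0, 0.0003, 0, 0, 0], [1, 0, 0, 0.0003, 0, 0, 0], [1, 0, 0, 0.0003, 0, 0, 0], [1, 0, 0, 0.0003, 0, 0, 0], [1, 0, 0, 0.0003, 0, 0, 0], [1, 0, 0, 0.0003, 0, 0, 0], [1, 0, 0, 0.0003, 0, 0, 0], [1, 0, 0, 0.0003, 0, 0, 0], [1, 0, 0, 0.0003, 0, 0, 0], [1, 0, 0, 0.0003, 0, 0, 0], [1, 0, 0, 0.0003, 0, 0, 0], [1, 0, 0, 0.0003, 0, 0, 0], [1, 0, 0, 0.0003, 0, 0, 0], [1, 0, 0, 0.0003, 0, 0, 0], [1, 0, 0, 0.0003, 0, 0, 0], [1, 0, 0, 0.0003, 0, 0, 0]]}}

```text
time: 9.07
position: [0.4841, 0.088, 0.1653]
ee_rot: [180.0, -0.1, 23.8]
ft_force: [-3.8, -1.3, 12.9]
grip_width: 0.0006
gripper_force: 6.4
```

The press held at 13 N for 2.5 s with the height steady. Now I'll withdraw straight up.

Call:
{"api": "arm_command", "payload": {"increments": [[1, 0, 0, -0.001, 0, 0, 0], [1, 0, 0, -0.003, 0, 0, 0], [1, 0, 0, -0.008, 0, 0, 0], [1, 0, 0, -0.02, 0, 0, 0], [1, 0, 0, -0.04, 0, 0, 0], [1, 0, 0, -0.065, 0, 0, 0], [1, 0, 0, -0.09, 0, 0, 0], [1, 0, 0, -0.11, 0, 0, 0], [1, 0, 0, -0.12, 0, 0, 0], [1, 0, 0, -0.12, 0, 0, 0], [1, 0, 0, -0.12, 0, 0, 0]]}}

```text
time: 10.45
position: [0.4833, 0.0877, 0.2836]
ee_rot: [-180.0, 0.1, 23.8]
ft_force: [-0.6, -0.1, -0.1]
grip_width: 0.0002
gripper_force: 0.0
```

Run:
```python
from h import *
cap('side',.483,.088,'s3.png',.135); cap('wrist',.483,.088,'w3.png',.135)
s=state(); print(s['time'],s['position'],s['ft_force'])
```

```text
side 195 mean [0.4789 0.0901 0.1443] circ 0.4791 0.0884 0.0318
wrist 1518 mean [0.4846 0.0853 0.147 ] circ 0.4839 0.0851 0.031
10.55 [0.48335134 0.08774364 0.28357072] [ 0.44224303  0.0787828  -0.57830735]
```

View pics/s3.png

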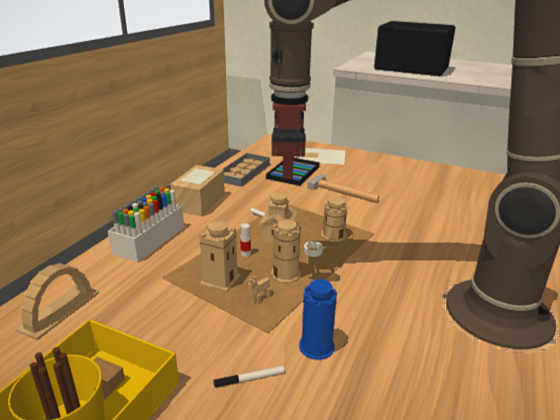

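The tower is upright and unmoved at (286,250). Its cap is down about 10 mm, with the top at 0.146–0.147 against 0.146 expected, and everything else is where it was.

```bash
python3 -c "
from station import r; print(r.sign_off())"
```

```text
the job is handed in; nothing more can be done
None
```

The tall round tower's cap is pressed fully home and was held at about 13 N for 2.5 s; the arm then withdrew, the tower has not moved, nothing else was touched, and the job is handed in.

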